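Tap a mould's locating pins home crosswise

ROBOT

A 6-joint arm with a two-finger parallel gripper is mounted at the origin on the work surface. World frame = base frame: x ahead of the robot, y to its left, z up, the work surface at z = 0. Lengths are in m, angles in rad, forces in N, time in s.
With the tool pointing down it reaches from about 0.325 to 0.775 m from the base axis. Payload 9.3 kg.
Tool frame: the origin (TCP) lies at the very end of the fingers, on their centre line; the grasp point (between the pads) lies 19 mm behind it (r.pinch_z is the distance from the TCP to the grasp point, in m); z points along the fingers, y is the line along which they close (so a half turn about z gives the same grasp; the last joint's range is limited). The gripper opens to 85 mm and grips with 20 to 120 N. Pads are 22 mm wide; open, the fingers measure 114 mm over their backs; the gripper's body (76 mm by 85 mm) begins 54 mm behind the grasp point. The pads swing forward as they close: fully open they stand 13 mm farther back than shut.
Start: joints at [-1.434, 0.259, 0.021, 1.334, 0, 1.418], TCP at [0.157, -0.527, 0.231] pointing down, gripper open.
Joint ranges: [-3.04, 3.04], [-0.91, 1.82], [-1.04, 1.36], [-1.92, 1.95], [-1.52, 1.45], [-3.14, 3.14]. Speed limits (rad/s): [2.22, 2.22, 2.79, 3.14, 3.14, 3.14].

INTERFACE

Orientations are given as a rotation vector (axis times angle).
In Python, from station import r, read_camera, camera_info gives the robot as it stands.
- The arm moves only by the tool apply_moves, never from a script. Its argument "moves" is one flat list of numbers, 7 for each row, row after row: the shift along the tool's x, y, z in units of 0.25 m (1.0 is 0.25 m), then the turn, a rotation vector about the tool's x, y, z in units of pi rad (1.0 is pi rad), then the opening, from 0 (shut) to 1 (fully open). In form: [dx, dy, dz, rx, ry, rz, jaw, dx, dy, dz, rx, ry, rz, jaw, ...]. A call has exactly 10 rows; each row is the pose to reach, as a shift and turn from the pose commanded when the call began, along the tool's axes at that moment, turning the shorter way round; what a row does not reach only later rows make up. A row lasts 1/10 s, in which the tool goes at most 50 mm and 8.59 degrees, less where a joint would pass 70% of its speed; a pose out of reach is approached as far as the arm can. A call with a number of a shift or a turn outside -1 to 1 is refused whole. A call with a gripper value outside its range is refused whole. The fingers move at their own pace and stop on an object; the grip force is fixed at half the most. Time passes only in rows, so rows that repeat a pose let the fingers close, or fill a call up. It gives the time, the measured TCP pose, the force, the opening and the grip force at its end, in the units of the state.
- r.get_state(): the state, without advancing time (a new reading comes with each control period).
- read_camera(name): name is "scene" or "top" or "wrist"; returns (picture, depth): 384x512x3 uint8, blue, green, red; 384x512 float32, m along the optical axis (not along the pixel's ray), 0 where there is no reading.
- camera_info(name): a dict with "fov_y" (degrees; the focal length in pixels is half the picture's height over the tangent of half this angle, whatever the lens; pixels are square), "cx", "cy" (the principal point, pixels), "xyz" and "orientation" of the camera in the world. Camera axes: x right, y down, z forward; pixel columns grow to the right and rows downward; lengths in m; the calibration is good to about 2 mm. The wrist camera is an equidistant fisheye: a pixel r from the principal point sees the ray r / f radians off the axis. A picture is of the moment at which its call begins: read the wrist's pose just before it. camera_info takes no time and is no camera call; for the wrist camera it gives the pose at the moment of the call.
- r.job_done(): hands the job in; it is judged then, once.
The state is a dict: "time_s": time; "joints": joint angles; "qvel": joint speeds; "effort": joint torques, N m; "eef_pos": TCP position; "eef_rot": TCP orientation; "wrist_force": force on the tool from outside, world axes, zero at the start; "wrist_torque": the same for the moment, N m; "finger_gap": finger opening in m; "finger_force": force on a finger pad.
Only numpy, scipy, OpenCV 4.12 (cv2) and the standard library are available. Lean on these libraries where they do the work, as an engineer would, in place of code of your own. Each camera call takes 0.05 s, during which the arm holds its last target. There are 200 camera calls.

TASK

Close the aluminium wax mould by pressing its four raised pins fully home, lightly and one at a time with the fingertips, crosswise so that the halves stay level: red first, then blue, then yellow, then green. Have each pin home before you press the next, do not grasp or lift anything, and leave the mould and the graver, wax block, brass bangle and jar around it where they are.

Things in the scene. Friction and masses are not known exactly. Their poses are not given: they have to be found in the camera images.
- mould: closed two-part aluminium wax-injection mould, a loose block 150 x 110 x 34 mm (its x, y, z), about 0.95 kg, lying flat on the bench; origin at the centre of its underside, z up. Four pins with coloured heads stand in its top face at (x, y) in its frame: red (+55, +36) mm, blue (-55, -36), yellow (+55, -36), green (-55, +36). The mould may lie at any yaw.
- pin_red_top (a point): centre of the top of the red pin head, a flat plastic disc 25 mm in diameter and 10 mm thick on a steel shank; it moves down with the pin. With the pin fully home the head rests on the mould and this point is 44 mm above the bench; fully raised it is 56 mm above it
- pin_red (a joint): how far the red pin has been pressed down into the mould, m: 0 fully raised, 0.012 fully home (hard stop). It starts at 0 to 0.003. It slides stiffly, about 4 N plus 25 N per m/s, has no spring and stays where it is left
- pin_blue_top (a point): centre of the top of the blue pin head, a flat plastic disc 25 mm in diameter and 10 mm thick on a steel shank; it moves down with the pin. With the pin fully home the head rests on the mould and this point is 44 mm above the bench; fully raised it is 56 mm above it
- pin_blue (a joint): how far the blue pin has been pressed down into the mould, m: 0 fully raised, 0.012 fully home (hard stop). It starts at 0 to 0.003. It slides stiffly, about 4 N plus 25 N per m/s, has no spring and stays where it is left
- pin_yellow_top (a point): centre of the top of the yellow pin head, a flat plastic disc 25 mm in diameter and 10 mm thick on a steel shank; it moves down with the pin. With the pin fully home the head rests on the mould and this point is 44 mm above the bench; fully raised it is 56 mm above it
- pin_yellow (a joint): how far the yellow pin has been pressed down into the mould, m: 0 fully raised, 0.012 fully home (hard stop). It starts at 0 to 0.003. It slides stiffly, about 4 N plus 25 N per m/s, has no spring and stays where it is left
- pin_green_top (a point): centre of the top of the green pin head, a flat plastic disc 25 mm in diameter and 10 mm thick on a steel shank; it moves down with the pin. With the pin fully home the head rests on the mould and this point is 44 mm above the bench; fully raised it is 56 mm above it
- pin_green (a joint): how far the green pin has been pressed down into the mould, m: 0 fully raised, 0.012 fully home (hard stop). It starts at 0 to 0.003. It slides stiffly, about 4 N plus 25 N per m/s, has no spring and stays where it is left
- graver: graver lying flat: wooden handle and steel blade, 150 mm long in all, 26 mm thick at the handle; origin under the middle of its length at bench height, x towards the blade. Bystander
- wax: yellow block of saw wax 55 x 28 x 24 mm, origin at the centre of its underside. Bystander
- bangle: brass ring lying flat, 64 mm outside, 54 mm inside, 14 mm high, origin at the centre of its underside. Bystander
- jar: small amber glass jar with black cap, 44 mm in diameter, 45 mm high, origin at the centre of its underside. Bystander
Things that resemble listed ones, but are neither listed nor needed, are in the scene too. Several things have the shape of the mould; the one meant has the colours described above.

How it is judged:
On the way, in this order (a step that is already met when the one before it is completed fails the run):
1. the red pin is pressed home (value of joint pin_red above 0.01 m), for 0.1 s.
2. the blue pin is pressed home (value of joint pin_blue above 0.01 m), for 0.1 s.
3. the yellow pin is pressed home (value of joint pin_yellow above 0.01 m), for 0.1 s.
4. the green pin is pressed home (value of joint pin_green above 0.01 m), for 0.1 s.
At the end, for the whole second after the job is handed in: All four pins are within 2 mm of fully home; the mould lies flat and still within 20 mm of where it started, and the graver, wax, bangle and jar lie within 20 mm of where they started (value of joint each of pin_red, pin_blue, pin_yellow, pin_green above 0.01 m and angle between mould's own z axis and vertical below 0.05 rad and distance of each of mould, graver, wax, bangle, jar from where it was at the start of the episode below 0.02 m and linear speed of mould below 0.01 m/s); the robot touches nothing.
It fails at once if a pin is pressed down (past 5 mm) before the one ahead of it (red, blue, yellow, green) is home (within 2 mm) ((value of joint pin_blue above 0.005 m and not (value of joint pin_red above 0.01 m)) or (value of joint pin_yellow above 0.005 m and not (value of joint pin_blue above 0.01 m)) or (value of joint pin_green above 0.005 m and not (value of joint pin_yellow above 0.01 m))).
It fails at once if the mould or a pin is pressed with more than 30 N (contact force between the arm and mould above 30 N).
It fails at once if the mould is pinched or pushed away, lifted or tipped: shifted over 20 mm, raised over 6 mm or tilted over 0.1 rad (distance of mould from where it was at the start of the episode above 0.02 m or height (world z) of mould above 0.006 m or angle between mould's own z axis and vertical above 0.1 rad).
It fails at once if a bystander is moved over 20 mm or lifted over 12 mm (distance of any of graver, wax, bangle, jar from where it was at the start of the episode above 0.02 m or height (world z) of any of wax, bangle, jar, graver above 0.012 m).
It also fails if it takes over 45 s, if anything falls off the work surface, if the arm or the gripper's body presses on something with over 40 N, if the wrist force passes 120 N, or if a joint passes its speed limit or range.

## Working session

There is one attempt and no reset: what is moved stays moved. The work goes in short steps, Python scripts to look and compute and a tool call to move; the robot and the scene stay as the last step left them, time stands still between calls to the robot, and variables do not carry over. Pictures are saved under pics/ and viewed, at most 10 in all, crops included, and the job is handed in when it is done.

Besides the shell and the picture viewer there is one more tool, called after ">>>" as name(argument=value, ...), one argument or row to a line, values as JSON. apply_moves: Moves the arm, as the interface text tells. Shifts and turns lie within -1 to 1; 1 stands for 0.25 m of shift or pi rad of turn. Its arguments: {"type":"object","properties":{"moves":{"type":"array","items":{"type":"number","minimum":-1,"maximum":1}}},"required":["moves"]}

```bash
mkdir -p pics; ls; python3 - <<'E'
from station import r, read_camera, camera_info
import cv2,numpy as np
for n in("top","scene"):
    p,d=read_camera(n); cv2.imwrite(f"pics/{n}0.png",p); np.save(f"pics/{n}0.npy",d); print(n,camera_info(n))
s=r.get_state(); print(s["eef_pos"],s["eef_rot"],s["time_s"],s["wrist_force"])
E
```

```text
pics
top {'fov_y': 49.784687245136645, 'cx': 252.78545485928063, 'cy': 189.89803728948448, 'xyz': array([0.34945471, 0.00850839, 1.01943606]), 'orientation': array([-2.17177046,  2.12875472, -0.16495902])}
scene {'fov_y': 47.918711902933744, 'cx': 253.4031220560613, 'cy': 195.53136086646407, 'xyz': array([ 1.13206858, -0.69831897,  0.68189565]), 'orientation': array([-2.02361264, -0.83970026,  0.42182473])}
[ 0.15712674 -0.52682066  0.2307305 ] [-3.10748630e+00 -4.53417811e-01 -4.47856394e-05] 0.1 [ 0.07107469 -0.27507118  0.02683683]
```

View pics/top0.png

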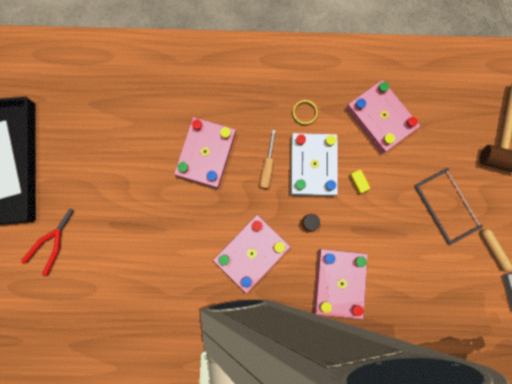

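View pics/scene0.png

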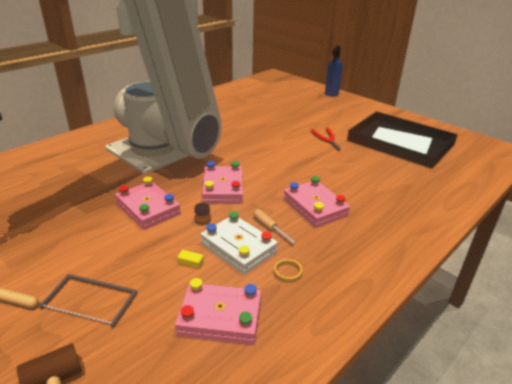

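The pieces with the mould's shape, by top-image centre pixel, are pink (205,153), pink (251,254), pink (342,284), pink (384,116) and white/aluminium (315,164). Only the one at (315,164) is aluminium-coloured. Its red pin is at (300,140), yellow at (331,141), green at (300,185) and blue at (331,185), which fits the description with yaw near 0. I'll confirm that in a crop and measure.

```bash
cat > h.py <<'E'
import cv2,numpy as np
from scipy.spatial.transform import Rotation as R
HUE={'red':[(0,8),(172,180)],'blue':[(100,130)],'yellow':[(22,35)],'green':[(45,85)]}
def ray(ci,u,v,z):
    f=192/np.tan(np.radians(ci['fov_y']/2)); c=np.array(ci['xyz'])
    d=R.from_rotvec(ci['orientation']).apply([(u-ci['cx'])/f,(v-ci['cy'])/f,1])
    return c+d*(z-c[2])/d[2]
def blobs(p,box):
    x0,y0,x1,y1=box; h=cv2.cvtColor(p[y0:y1,x0:x1],cv2.COLOR_BGR2HSV); o={}
    for k,rs in HUE.items():
        m=sum(cv2.inRange(h,(a,130,70),(b,255,255)) for a,b in rs)
        n,l,st,c=cv2.connectedComponentsWithStats(m.astype(np.uint8))
        o[k]=[(c[i][0]+x0,c[i][1]+y0,int(st[i,4])) for i in range(1,n) if st[i,4]>25]
    return o
E
python3 - <<'E'
from h import *
from station import r,camera_info
p=cv2.imread("pics/top0.png"); d=np.load("pics/top0.npy"); ci=camera_info("top")
P={}
for k,b in blobs(p,(288,130,342,198)).items():
    for u,v,a in b:
        w=ray(ci,u,v,.055); dd=np.median(d[int(v)-2:int(v)+3,int(u)-2:int(u)+3])
        f=192/np.tan(np.radians(ci['fov_y']/2)); z=(ci['xyz']+R.from_rotvec(ci['orientation']).apply(np.array([(u-ci['cx'])/f,(v-ci['cy'])/f,1])*dd))[2]
        print("top",k,round(u,1),round(v,1),a,w.round(4),"z",z.round(4))
ps=cv2.imread("pics/scene0.png"); cs=camera_info("scene")
for k,b in blobs(ps,(200,205,280,272)).items():
    for u,v,a in b: print("scene",k,round(u,1),round(v,1),a,ray(cs,u,v,.053).round(4))
cv2.imwrite("pics/crop.png",np.hstack([cv2.resize(p[120:208,270:380],(400,320),interpolation=2),cv2.resize(ps[195:283,190:300],(400,320),interpolation=2)]))
s=r.get_state(); print(R.from_rotvec(s["eef_rot"]).as_matrix().round(4),s["finger_gap"])
E
```

```text
top red 300.3 139.1 64 [ 0.6154 -0.1101  0.055 ] z 0.0553
top blue 330.3 184.9 61 [ 0.5056 -0.1815  0.055 ] z 0.0548
top yellow 330.2 140.1 67 [ 0.6145 -0.1821  0.055 ] z 0.0546
top green 300.1 184.2 47 [ 0.5058 -0.1101  0.055 ] z 0.0551
scene red 266.2 235.1 80 [ 0.618  -0.1134  0.053 ]
scene yellow 243.6 249.6 66 [ 0.6179 -0.1863  0.053 ]
[[ 9.583e-01  2.857e-01 -1.000e-04]
 [ 2.857e-01 -9.583e-01  1.200e-03]
 [ 2.000e-04 -1.200e-03 -1.000e+00]] 0.0851944762416457
```

View pics/crop.png

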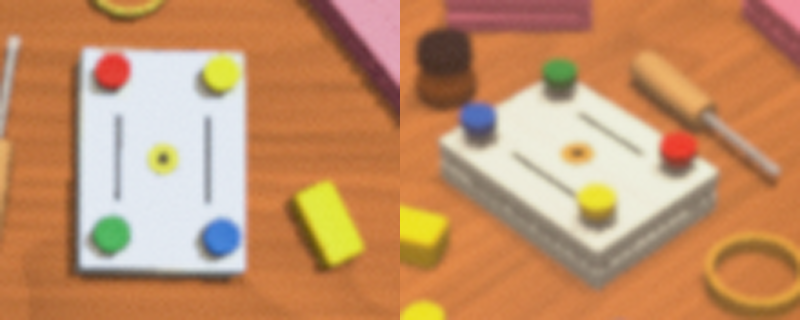

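The crop confirms the aluminium mould. In world coordinates red is at (0.616,-0.111), blue (0.506,-0.182), yellow (0.615,-0.183) and green (0.506,-0.110), with heads about 55 mm up. I'll move over red with the fingers shut.

>>> apply_moves(
  moves=[0.1,-0.05,0,0,0,0,0,0.2,-0.1,0,0,0,0,0,0.3,-0.15,0,0,0,0,0,0.4,-0.2,0,0,0,0,0,0.5,-0.25,0,0,0,0,0,0.6,-0.3,0,0,0,0,0,0.7,-0.35,0,0,0,0,0,0.8,-0.4,0,0,0,0,0,0.9,-0.45,0,0,0,0,0,1,-0.5,0,0,0,0,0],
)

```text
time_s: 1.1
eef_pos: [0.3616, -0.3348, 0.231]
eef_rot: [-3.108, -0.454, 0.0]
wrist_force: [-0.1, -0.1, -0.6]
finger_gap: 0.0003
finger_force: 0.0
```

>>> apply_moves(
  moves=[0.1,-0.05,0,0,0,0,0,0.2,-0.1,0,0,0,0,0,0.3,-0.15,0,0,0,0,0,0.4,-0.2,0,0,0,0,0,0.5,-0.25,0,0,0,0,0,0.6,-0.3,0,0,0,0,0,0.7,-0.35,0,0,0,0,0,0.8,-0.4,0,0,0,0,0,0.9,-0.45,0,0,0,0,0,1,-0.5,0,0,0,0,0],
)

```text
time_s: 2.1
eef_pos: [0.5655, -0.1436, 0.2309]
eef_rot: [-3.108, -0.454, 0.001]
wrist_force: [1.3, -0.7, 0.5]
finger_gap: 0.0003
finger_force: 0.0
```

>>> apply_moves(
  moves=[0.12,-0.03,0,0,0,0,0,0.23,-0.067,0,0,0,0,0,0.23,-0.067,0.1,0,0,0,0,0.23,-0.067,0.2,0,0,0,0,0.23,-0.067,0.3,0,0,0,0,0.23,-0.067,0.4,0,0,0,0,0.23,-0.067,0.5,0,0,0,0,0.23,-0.067,0.6,0,0,0,0,0.23,-0.067,0.6,0,0,0,0,0.23,-0.067,0.6,0,0,0,0],
)

```text
time_s: 3.1
eef_pos: [0.6151, -0.1121, 0.0814]
eef_rot: [-3.108, -0.454, 0.001]
wrist_force: [0.4, 1.4, 0.6]
finger_gap: -0.0002
finger_force: 0.0
```

```bash
python3 - <<'E'
from station import *
import cv2
p,d=read_camera("scene"); cv2.imwrite("pics/s1.png",cv2.resize(p[150:300,150:350],(800,600),interpolation=2))
s=r.get_state(); print(s["eef_pos"],s["wrist_force"])
E
```

```text
[ 0.61564902 -0.11227444  0.08226695] [ 0.39578515 -0.99341527  0.68951004]
```

View pics/s1.png

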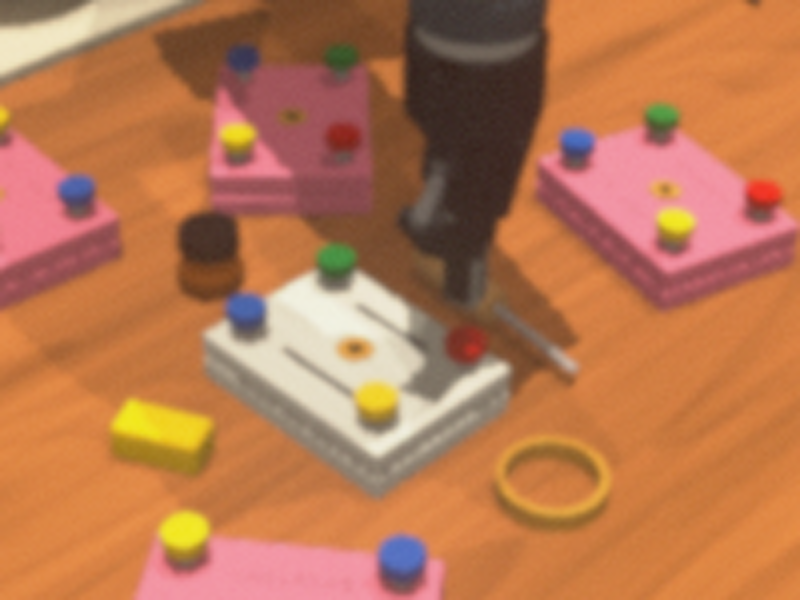

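The shut fingertip, at crop (465,300), stands straight above the red head at (465,345), and nothing has moved. I'll press slowly to z ≈ 45 mm.

>>> apply_moves(
  moves=[0,0,0.04,0,0,0,0,0,0,0.08,0,0,0,0,0,0,0.096,0,0,0,0,0,0,0.104,0,0,0,0,0,0,0.112,0,0,0,0,0,0,0.12,0,0,0,0,0,0,0.128,0,0,0,0,0,0,0.136,0,0,0,0,0,0,0.142,0,0,0,0,0,0,0.142,0,0,0,0],
)

```text
time_s: 4.15
eef_pos: [0.6153, -0.1122, 0.0455]
eef_rot: [3.109, 0.454, 0.0]
wrist_force: [0.7, -0.0, -0.6]
finger_gap: -0.0001
finger_force: 0.0
```

```bash
python3 - <<'E'
from station import *
for i in range(3):
    read_camera("scene"); s=r.get_state(); print(s["eef_pos"],s["wrist_force"])
E
```

```text
[ 0.61550486 -0.11220575  0.04557959] [-0.5502566   0.6296868   0.34840096]
[ 0.61560496 -0.11223589  0.04562365] [ 0.33111826 -0.02891113 -1.08610261]
[ 0.61557115 -0.11225624  0.04566788] [ 0.60859247 -0.13806556 -0.60502001]
```

>>> apply_moves(
  moves=[0,0,0.001,0,0,0,0,0,0,0.002,0,0,0,0,0,0,0.003,0,0,0,0,0,0,0.004,0,0,0,0,0,0,0.004,0,0,0,0,0,0,0.004,0,0,0,0,0,0,0.004,0,0,0,0,0,0,0.004,0,0,0,0,0,0,0.004,0,0,0,0,0,0,0.004,0,0,0,0],
)

```text
time_s: 5.3
eef_pos: [0.6155, -0.1122, 0.0449]
eef_rot: [3.108, 0.454, 0.001]
wrist_force: [1.5, -0.8, 3.8]
finger_gap: 0.0004
finger_force: 1.9
```

```bash
python3 - <<'E'
from station import *
import cv2
p,d=read_camera("scene"); cv2.imwrite("pics/s2.png",cv2.resize(p[195:285,190:310],(800,600),interpolation=2))
s=r.get_state(); print(s["eef_pos"],s["wrist_force"])
E
```

```text
[ 0.61542243 -0.11220137  0.04486336] [ 2.53620294 -0.62600812  4.70002053]
```

View pics/s2.png

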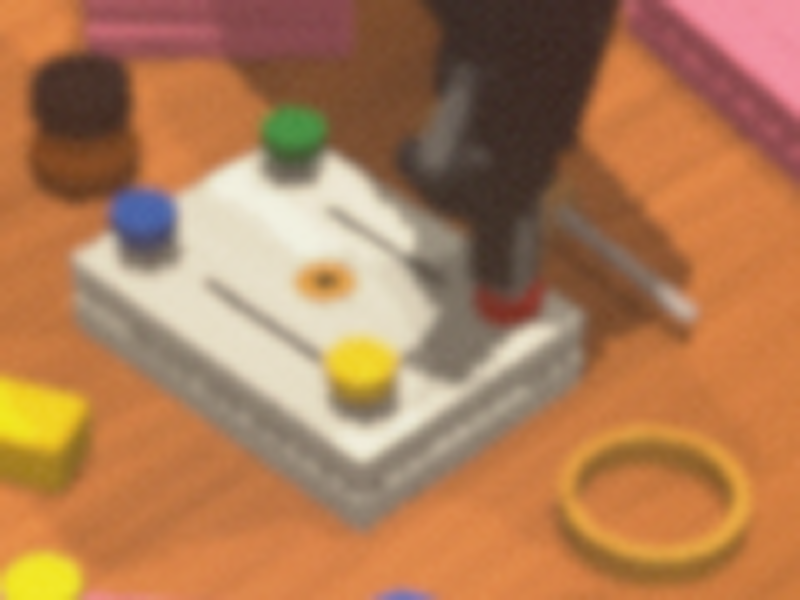

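The red head at crop (510,298) now sits almost on the mould, with 4.7 N at the wrist. I'll push a little more to find the stop.

>>> apply_moves(
  moves=[0,0,0.001,0,0,0,0,0,0,0.002,0,0,0,0,0,0,0.003,0,0,0,0,0,0,0.004,0,0,0,0,0,0,0.004,0,0,0,0,0,0,0.004,0,0,0,0,0,0,0.004,0,0,0,0,0,0,0.004,0,0,0,0,0,0,0.004,0,0,0,0,0,0,0.004,0,0,0,0],
)

```text
time_s: 6.35
eef_pos: [0.6154, -0.1122, 0.0441]
eef_rot: [3.108, 0.454, 0.001]
wrist_force: [2.4, -1.2, 6.2]
finger_gap: 0.0001
finger_force: 2.9
```

```bash
python3 - <<'E'
from station import *
s=r.get_state(); print(s["eef_pos"],s["wrist_force"])
E
```

```text
[ 0.61542696 -0.11219463  0.04408886] [ 2.44167161 -1.23215404  6.20136978]
```

Red is home: z is 44.1 mm at 6 N. Next I lift and cross diagonally to blue.

>>> apply_moves(
  moves=[0,0,-0.06,0,0,0,0,0,0,-0.164,0,0,0,0,-0.1,0.029,-0.164,0,0,0,0,-0.2,0.057,-0.164,0,0,0,0,-0.3,0.086,-0.164,0,0,0,0,-0.4,0.114,-0.164,0,0,0,0,-0.499,0.143,-0.164,0,0,0,0,-0.499,0.143,-0.164,0,0,0,0,-0.499,0.143,-0.164,0,0,0,0,-0.499,0.143,-0.164,0,0,0,0],
)

```text
time_s: 7.35
eef_pos: [0.5061, -0.1817, 0.0845]
eef_rot: [-3.108, -0.454, 0.001]
wrist_force: [-0.2, 0.1, -0.2]
finger_gap: -0.0001
finger_force: 0.0
```

```bash
python3 - <<'E'
from station import *
from h import *
p,d=read_camera("scene"); cv2.imwrite("pics/s3.png",cv2.resize(p[195:285,190:310],(800,600),interpolation=2))
cs=camera_info("scene")
for k,b in blobs(p,(200,205,280,272)).items():
    for u,v,a in b: print("scene",k,round(u,1),round(v,1),a,ray(cs,u,v,.042 if k=='red' else .053).round(4))
s=r.get_state(); print(s["eef_pos"],s["wrist_force"])
E
```

```text
scene red 266.2 238.5 65 [ 0.6176 -0.1125  0.042 ]
scene yellow 243.7 249.6 69 [ 0.6179 -0.1861  0.053 ]
[ 0.50622138 -0.18156246  0.084512  ] [-0.06736416 -0.54888487  0.39309403]
```

View pics/s3.png

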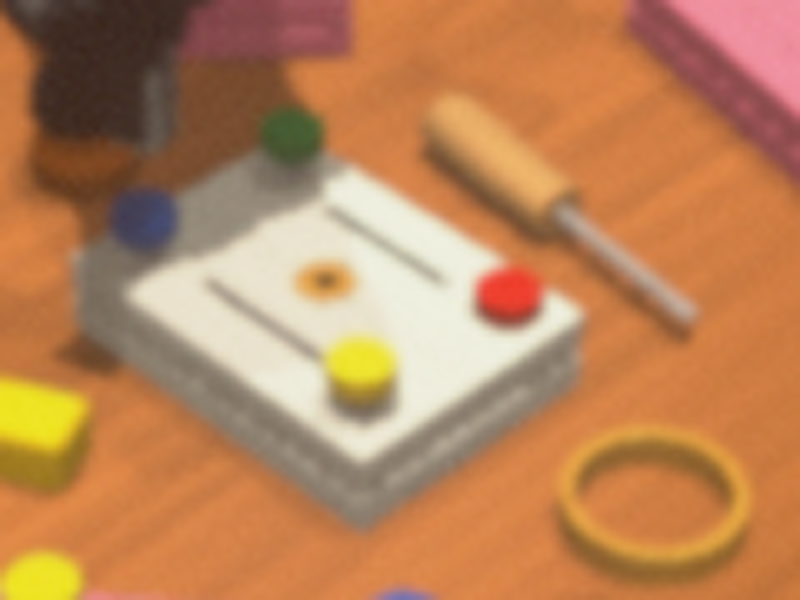

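Red at crop (510,295) is flush, the mould hasn't moved, and the fingertip hovers over blue at (145,218). I'll press blue.

>>> apply_moves(
  moves=[0,0,0.06,0,0,0,0,0,0,0.1,0,0,0,0,0,0,0.11,0,0,0,0,0,0,0.118,0,0,0,0,0,0,0.126,0,0,0,0,0,0,0.134,0,0,0,0,0,0,0.142,0,0,0,0,0,0,0.15,0,0,0,0,0,0,0.158,0,0,0,0,0,0,0.162,0,0,0,0],
)

```text
time_s: 8.4
eef_pos: [0.506, -0.182, 0.0442]
eef_rot: [-3.109, -0.454, -0.001]
wrist_force: [-0.3, 2.6, 3.4]
finger_gap: -0.0002
finger_force: 2.0
```

>>> apply_moves(
  moves=[0,0,0.001,0,0,0,0,0,0,0.002,0,0,0,0,0,0,0.002,0,0,0,0,0,0,0.002,0,0,0,0,0,0,0.002,0,0,0,0,0,0,0.002,0,0,0,0,0,0,0.002,0,0,0,0,0,0,0.002,0,0,0,0,0,0,0.002,0,0,0,0,0,0,0.002,0,0,0,0],
)

```text
time_s: 9.4
eef_pos: [0.506, -0.182, 0.044]
eef_rot: [3.109, 0.454, 0.001]
wrist_force: [-1.1, 3.8, 6.9]
finger_gap: -0.0001
finger_force: 3.3
```

Blue is home: 44.0 mm at 7 N. On to yellow, with the same profile.

>>> apply_moves(
  moves=[0,0,-0.06,0,0,0,0,0,0,-0.164,0,0,0,0,0.1,0.031,-0.164,0,0,0,0,0.2,0.061,-0.164,0,0,0,0,0.3,0.092,-0.164,0,0,0,0,0.4,0.123,-0.164,0,0,0,0,0.417,0.128,-0.164,0,0,0,0,0.417,0.128,-0.164,0,0,0,0,0.417,0.128,-0.164,0,0,0,0,0.417,0.128,-0.164,0,0,0,0],
)

```text
time_s: 10.4
eef_pos: [0.6141, -0.183, 0.0849]
eef_rot: [-3.109, -0.453, 0.001]
wrist_force: [-0.2, -0.8, 0.9]
finger_gap: -0.0002
finger_force: 0.0
```

```bash
python3 - <<'E'
from station import *
from h import *
p,d=read_camera("scene"); cv2.imwrite("pics/s4.png",cv2.resize(p[195:285,190:310],(800,600),interpolation=2))
s=r.get_state(); print(s["eef_pos"],s["wrist_force"])
E
```

```text
[ 0.61415369 -0.18302426  0.08500918] [-0.18381377 -0.67288592 -0.39196094]
```

View pics/s4.png

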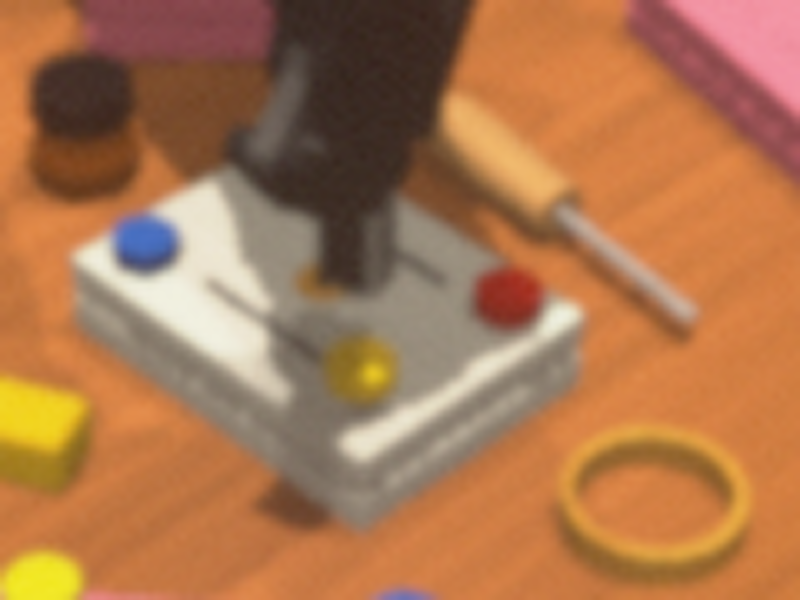

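Blue at crop (145,242) and red at (510,297) are both flush, and the tip is above yellow at (362,370). I'll press yellow.

>>> apply_moves(
  moves=[0,0,0.06,0,0,0,0,0,0,0.1,0,0,0,0,0,0,0.11,0,0,0,0,0,0,0.118,0,0,0,0,0,0,0.126,0,0,0,0,0,0,0.134,0,0,0,0,0,0,0.142,0,0,0,0,0,0,0.15,0,0,0,0,0,0,0.158,0,0,0,0,0,0,0.162,0,0,0,0],
)

```text
time_s: 11.45
eef_pos: [0.6148, -0.183, 0.0441]
eef_rot: [3.109, 0.453, -0.0]
wrist_force: [-3.0, -0.3, 4.1]
finger_gap: -0.0003
finger_force: 2.2
```

>>> apply_moves(
  moves=[0,0,0.001,0,0,0,0,0,0,0.002,0,0,0,0,0,0,0.002,0,0,0,0,0,0,0.002,0,0,0,0,0,0,0.002,0,0,0,0,0,0,0.002,0,0,0,0,0,0,0.002,0,0,0,0,0,0,0.002,0,0,0,0,0,0,0.002,0,0,0,0,0,0,0.002,0,0,0,0],
)

```text
time_s: 12.45
eef_pos: [0.6149, -0.183, 0.0441]
eef_rot: [3.108, 0.454, 0.0]
wrist_force: [-4.2, -0.6, 6.4]
finger_gap: 0.0002
finger_force: 3.3
```

Yellow is home. Now green.

>>> apply_moves(
  moves=[0,0,-0.06,0,0,0,0,0,0,-0.164,0,0,0,0,-0.08,-0.1,-0.164,0,0,0,0,-0.165,-0.2,-0.164,0,0,0,0,-0.25,-0.3,-0.164,0,0,0,0,-0.334,-0.404,-0.164,0,0,0,0,-0.334,-0.404,-0.164,0,0,0,0,-0.334,-0.404,-0.164,0,0,0,0,-0.334,-0.404,-0.164,0,0,0,0,-0.334,-0.404,-0.164,0,0,0,0],
)

```text
time_s: 13.45
eef_pos: [0.5069, -0.1106, 0.0846]
eef_rot: [3.109, 0.453, 0.001]
wrist_force: [-1.2, -0.5, -0.6]
finger_gap: 0.0003
finger_force: 0.0
```

>>> apply_moves(
  moves=[0,0,0.06,0,0,0,0,0,0,0.1,0,0,0,0,0,0,0.11,0,0,0,0,0,0,0.118,0,0,0,0,0,0,0.126,0,0,0,0,0,0,0.134,0,0,0,0,0,0,0.142,0,0,0,0,0,0,0.15,0,0,0,0,0,0,0.158,0,0,0,0,0,0,0.162,0,0,0,0],
)

```text
time_s: 14.45
eef_pos: [0.506, -0.11, 0.0442]
eef_rot: [3.109, 0.454, -0.0]
wrist_force: [-4.1, -0.8, 3.6]
finger_gap: 0.0003
finger_force: 2.0
```

>>> apply_moves(
  moves=[0,0,0.001,0,0,0,0,0,0,0.002,0,0,0,0,0,0,0.002,0,0,0,0,0,0,0.002,0,0,0,0,0,0,0.002,0,0,0,0,0,0,0.002,0,0,0,0,0,0,0.002,0,0,0,0,0,0,0.002,0,0,0,0,0,0,0.002,0,0,0,0,0,0,0.002,0,0,0,0],
)

```text
time_s: 15.45
eef_pos: [0.5061, -0.11, 0.044]
eef_rot: [3.108, 0.454, 0.0]
wrist_force: [-4.9, 0.1, 8.2]
finger_gap: -0.0004
finger_force: 3.6
```

Green is home. I'll lift clear and check.

>>> apply_moves(
  moves=[0,0,-0.05,0,0,0,0,0,0,-0.15,0,0,0,0,0,0,-0.25,0,0,0,0,0,0,-0.35,0,0,0,0,0,0,-0.45,0,0,0,0,0,0,-0.55,0,0,0,0,0,0,-0.6,0,0,0,0,0,0,-0.6,0,0,0,0,0,0,-0.6,0,0,0,0,0,0,-0.6,0,0,0,0],
)

```text
time_s: 16.45
eef_pos: [0.5058, -0.1098, 0.1927]
eef_rot: [-3.108, -0.454, 0.002]
wrist_force: [-0.9, -0.1, 0.6]
finger_gap: -0.0001
finger_force: 0.0
```

```bash
python3 - <<'E'
from station import *
from h import *
p,d=read_camera("scene"); cv2.imwrite("pics/s5.png",cv2.resize(p[195:285,190:310],(800,600),interpolation=2))
s=r.get_state(); print(s["eef_pos"],s["wrist_force"])
E
```

```text
[ 0.50572827 -0.10982928  0.1926805 ] [0.43295129 0.33690313 0.27067656]
```

View pics/s5.png

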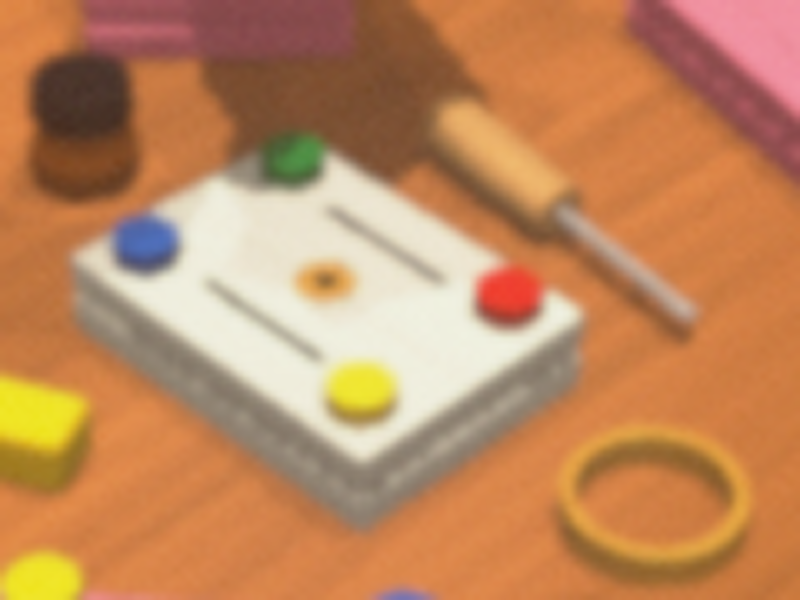

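All four heads are flush (red (510,295), blue (145,242), yellow (362,390), green (293,157)), and the mould and bystanders have not moved.

```bash
python3 -c "
from station import r
print(r.job_done())"
```

```text
the job is handed in; nothing more can be done
None
```

I pressed the four pins home in order (red, blue, yellow, green) with about 6–8 N at the wrist on each, saw no movement of the mould or its neighbours in the last picture, and handed the job in; it returned no verdict.

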